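Hold the square in the corner of the engine stand

ROBOT

A 7-joint arm with a two-finger parallel gripper is mounted at the origin on the work surface. World frame = base frame: x ahead of the robot, y to its left, z up, the work surface at z = 0. Lengths are in m, angles in rad, forces in N, time in s.
With the tool pointing down it reaches from about 0.4 to 0.85 m from the base axis. Payload 10.4 kg.
Tool frame: the origin (TCP) lies midway between the tips of the shut fingers; the grasp point (between the pads) lies 19 mm behind it; y points along the fingers, x is the direction in which the jaws open and shut, and the axes are right-handed (so a half turn about y gives the same grasp; the last joint's range is limited). The gripper opens to 87 mm and grips with 3 to 60 N. Pads are 19 mm wide; open, the fingers measure 117 mm over their backs; the gripper's body (75 mm by 190 mm) begins 51 mm behind the grasp point.
Start: joints at [1.163, 0.332, -0.065, 1.46, 0.022, 1.35, -0.088], TCP at [0.235, -0.579, 0.223] pointing down, gripper open.
Joint ranges: [-2.6, 2.6], [-0.5, 2.12], [-1.47, 1.34], [0.16, 2.42], [-1.27, 4.41], [0.06, 2.06], [-2.6, 2.6]. Speed limits (rad/s): [2.22, 2.22, 2.79, 2.79, 3.14, 3.14, 3.14].

INTERFACE

Orientations are given as a unit quaternion [x, y, z, w].
In Python, from bench import * gives the robot as it stands.
- The arm moves only by the tool jog_arm, never from a script. Its argument "commands" is a list of rows, each an object with "translation": the shift along the world's x, y, z in mm, a list of three; "twist": the turn about the world's z in rad. A call has 1 to 20 rows; each row shifts and turns the commanded pose from where the row before left it; what a row does not reach is not made up. A row lasts 1/10 s, in which the tool goes at most 50 mm and 8.59 degrees, less where a joint would pass 70% of its speed; a pose out of reach is approached as far as the arm can. A call is refused whole if a number of a shift passes 50 or a number of a turn 0.15, either way. A call with a gripper value outside its range is refused whole. "grip" is the closure, from 0 (fully open) to 1 (shut), set as the call begins (left out, the last holds). The fingers move at their own pace and stop on an object; "grip_force" is the grip in N (left out, the last holds). Time passes only in rows, so rows that do not move let the fingers close. It gives the time, the measured TCP pose, the force and the opening at its end, in the units of the state.
- read_state(): the state, without advancing time (a new reading comes with each control period).
- camera(name): name is "scene" or "top" or "wrist"; returns a dict with "img" (400x640x3 uint8, red, green, blue), "fx", "fy", "cx", "cy" (pixels), "dist" ([k1, k2, p1, p2, k3] as OpenCV has them; the pictures are not rectified), "cam_to_world" (4x4, takes a point from camera to world coordinates). Camera axes: x right, y down, z forward; pixel columns grow to the right and rows downward; lengths in m; the calibration is good to about 2 mm. A picture is of the moment at which its call begins. There is no depth.
- close_job(): hands the job in, once; it reports no verdict.
The state is a dict: "time": time; "joint_positions": joint angles; "joint_vel": joint speeds; "joint_torque": joint torques, N m; "ee_pos": TCP position; "eef_rot": TCP orientation; "ft_force": force on the tool from outside, world axes, zero at the start; "torque": the same for the moment, N m; "width": finger opening in m.
Only numpy, scipy, OpenCV 4.12 (cv2) and the standard library are available. Lean on these libraries where they do the work, as an engineer would, in place of code of your own. Each camera call takes 0.05 s, during which the arm holds its last target.

TASK

Pick up the engineer's square from the bench and stand it on the base plate of the engine stand, then push it into the corner so that its stock sits flat down on the plate and its blade is flush against the steel upright, pointing straight away from it. Finish while still holding it there in the gripper, pressing firmly both down on the plate and against the upright, so that the mechanic can look for a light gap; do not let go. Leave the parts box, the piston and the screwdriver where they are.

Things in the scene. Friction and masses are not known exactly. Their poses are not given: they have to be found in the camera images.
- square: Loose engineer's square, 0.26 to 0.46 kg, an L standing on its stock: dark steel bar 130 long (x), 18 thick (y), 30 high. Blade 22 (x) x 6 (y) rises at the -x end to z = 100; blade's outer edge and stock's end are flush at x = -65. Origin: centre of stock's underside, z up. Starts with blade roughly to the robot's left. Grip the stock across y, from above, at x = +15 to +30, clear of blade.
- square_heel (a point): Outer corner of the square: bottom of the stock at its -x end, mid thickness (x = -65, z = 0 in the square's frame). Axes as the square's.
- square_top (a point): Upper end of the blade's outer edge (x = -65, z = 100 in the square's frame).
- square_toe (a point): Far lower end of the stock, away from the blade (x = +65, z = 0 in the square's frame).
- corner (a point): Inside corner of the engine stand: where the upright's face meets the base plate's top, at mid width, 12 above the bench. x points level, straight away from the upright's face over the plate (roughly to the robot's right, -y), y along the corner line, z up. Plate's top is z = 0, upright's face x = 0 here. The square fits with its x axis along this x and its heel on the corner line.
- base_plate: Steel base plate of the stand, fixed to the bench, 12 thick, 130 wide (y), from x = -120 to +165 of the corner, so 165 of plate lies in front of the upright (small bolt heads 5 high only at its outer corners, x = 150, y = +-52). Origin on the bench right below the corner point. Steel on steel drags: a square pressed down resists sliding by about its own down force.
- upright: Steel upright fixed on the plate, 100 wide (y, centred), 115 high above the plate, 18 thick behind its face; a small finned engine is mounted behind it (to x = -101, up to about 150 above the plate). Origin on the bench directly below the corner point; axes as the corner's.
- part_box: Bystander: closed plain cardboard parts box 60 x 45 x 50 high, loose. Origin: centre of its underside.
- piston: Bystander: small aluminium engine piston standing on its skirt, 44 diameter, 38 high, loose. Origin: centre of its underside.
- screwdriver: Bystander: screwdriver with black handle lying on the bench, 170 long, loose. Its x axis runs from handle to tip.

How it is judged:
On the way, in this order (a step that is already met when the one before it is completed fails the run):
1. the square is lifted clear of the bench in the gripper (height (world z) of each of square_heel, square_toe above 0.014 m and contact force between the fingers and square above 2 N), for 0.2 s.
2. the square is seated in the corner: stock flat on the plate, blade flush on the upright, pressed on both (x of square_heel in the frame of corner between -0.004 and 0.002 m and x of square_top in the frame of corner between -0.004 and 0.002 m and z of square_heel in the frame of corner between -0.004 and 0.002 m and z of square_toe in the frame of corner between -0.004 and 0.002 m and angle between the y axis of square and the y axis of corner, either way round below 0.05 rad and contact force between square and upright above 1.5 N and contact force between square and base_plate above 1.5 N and contact force between the fingers and square above 2 N), for 0.3 s.
At the end, for the whole second after the job is handed in: The gripper still holds the square, at rest: heel and toe within 2 mm of the plate's top, both ends of the blade's outer edge within 2 mm of the upright's face, in line with the corner's x within 0.05 rad, pressing with over 1.5 N on the upright and over 1.5 N on the plate (all of step 2 and linear speed of square below 0.01 m/s); the arm keeps its last pose, push and grip.
It fails at once if the parts box is shifted by more than 25 mm (distance of part_box from where it was at the start of the episode above 0.025 m).
It fails at once if the piston is shifted by more than 25 mm (distance of piston from where it was at the start of the episode above 0.025 m).
It fails at once if the screwdriver is shifted by more than 25 mm (distance of screwdriver from where it was at the start of the episode above 0.025 m).
It also fails if it takes over 48 s, if anything falls off the work surface, if the arm or the gripper's body presses on something with over 40 N, if the wrist force passes 120 N, or if a joint passes its speed limit or range.

## Working session

There is one attempt and no reset: what is moved stays moved. The work goes in short steps, Python scripts to look and compute and a tool call to move; the robot and the scene stay as the last step left them, time stands still between calls to the robot, and variables do not carry over. Pictures are saved under pics/ and viewed, and the job is handed in when it is done.

Besides the shell and the picture viewer there is one more tool, called after "Call:" by a JSON object that holds its "op" and its "data". jog_arm: Moves the arm, as the interface text tells. Its arguments: {"type":"object","properties":{"commands":{"type":"array"},"grip":{"type":"number"},"grip_force":{"type":"number"}},"required":["commands"]}

```bash
mkdir -p pics; ls
python3 - <<'E'
from bench import *
import cv2
s=read_state(); print({k:s[k] for k in ['time','ee_pos','eef_rot','ft_force','width']})
for n in ['scene','top']:
    c=camera(n); cv2.imwrite(f'pics/{n}0.png',c['img'][:,:,::-1]); print(n,c['fx'],c['fy'],c['cx'],c['cy'],c['dist'],c['cam_to_world'])
E
```

```text
pics
{'time': 0.0, 'ee_pos': array([ 0.23444376, -0.57896209,  0.22176067]), 'eef_rot': array([-0.58613512,  0.39559724, -0.39473425,  0.58662877]), 'ft_force': array([-1.17398393, -0.45402209,  0.40115917]), 'width': 0.08663082242245179}
scene 441.5148785225844 441.5148785225844 320.548061255228 202.72620923069138 [-0.01380497  0.          0.          0.          0.        ] [[-0.65187903  0.56969827 -0.50049736  1.13971223]
 [ 0.7581079   0.47387422 -0.44801299  0.39104807]
 [-0.01805943 -0.67148127 -0.74080143  0.84777634]
 [ 0.          0.          0.          1.        ]]
top 397.65804207388504 397.65804207388504 323.49339603294567 200.20914541893552 [-0.06551962  0.          0.          0.          0.        ] [[-0.02457361 -0.98248122  0.18473439  0.46142371]
 [-0.99956461  0.02112831 -0.02059573 -0.07129648]
 [ 0.01633179 -0.18516007 -0.98257265  0.88397076]
 [ 0.          0.          0.          1.        ]]
```

View pics/scene0.png

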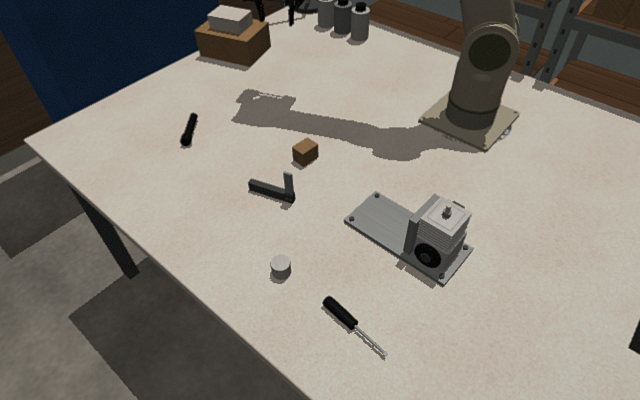

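View pics/top0.png

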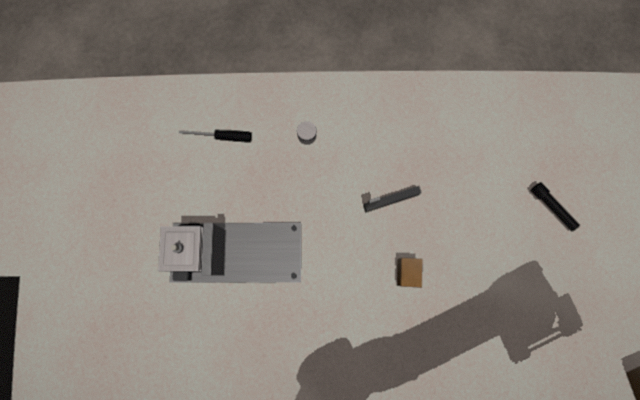

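The top view shows the square at about (392,198), the plate's free end at about (301,222)–(301,282), and the upright's face near column 224. The box is at (410,270), the piston at (307,131) and the screwdriver at (215,134). I'll zoom in to measure.

Run:
```python
import cv2
a=cv2.imread('pics/top0.png'); b=cv2.imread('pics/scene0.png')
cv2.imwrite('pics/t_sq.png',cv2.resize(a[170:230,350:430],None,fx=10,fy=10,interpolation=cv2.INTER_CUBIC))
cv2.imwrite('pics/t_pl.png',cv2.resize(a[205:295,150:310],None,fx=5,fy=5,interpolation=cv2.INTER_CUBIC))
cv2.imwrite('pics/s_sq.png',cv2.resize(b[160:220,235:315],None,fx=10,fy=10,interpolation=cv2.INTER_CUBIC))
cv2.imwrite('pics/s_pl.png',cv2.resize(b[180:290,335:485],None,fx=5,fy=5,interpolation=cv2.INTER_CUBIC))
```

```text
(no output)
```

View pics/t_sq.png

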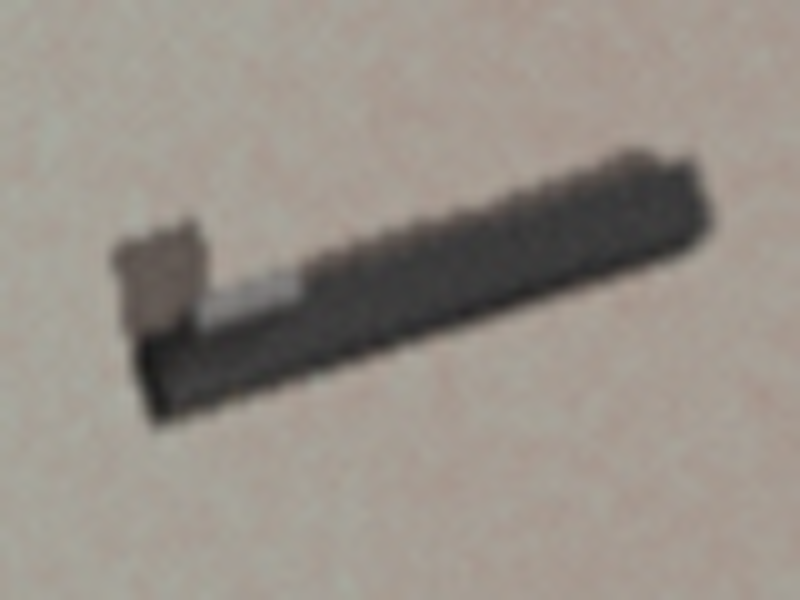

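View pics/t_pl.png

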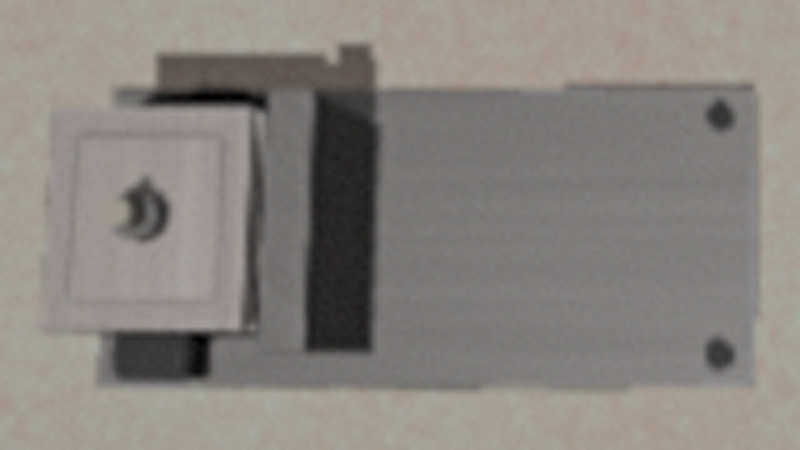

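View pics/s_sq.png

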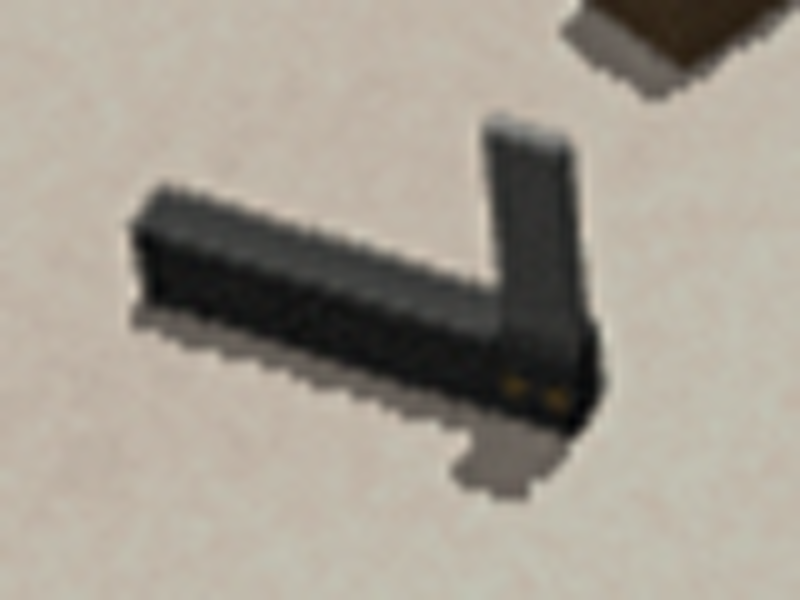

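View pics/s_pl.png

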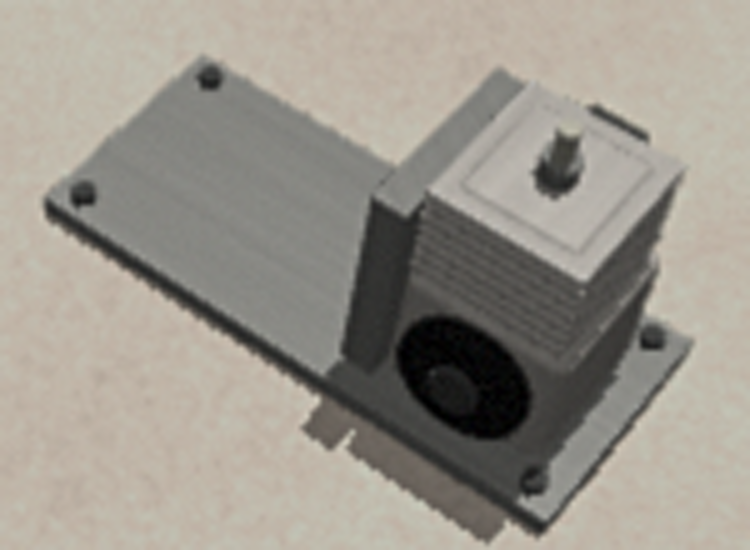

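The stock runs right and slightly up in the top view, with its toe near (419,187) and its heel corner near (365,212). I'll fit planar poses to these corner picks using both cameras.

```bash
cat > h.py <<'E'
import numpy as np, cv2
from scipy.optimize import least_squares
def proj(c,P):
    M=np.linalg.inv(np.array(c['cam_to_world'])); K=np.array([[c['fx'],0,c['cx']],[0,c['fy'],c['cy']],[0,0,1]])
    r,_=cv2.Rodrigues(M[:3,:3]); return cv2.projectPoints(np.array(P,float).reshape(-1,1,3),r,M[:3,3],K,np.array(c['dist'],float))[0].reshape(-1,2)
def world(pose,L,z0=0):
    x,y,t=pose[:3]; L=np.array(L)/1000; c,s=np.cos(t),np.sin(t)
    return np.c_[x+c*L[:,0]-s*L[:,1],y+s*L[:,0]+c*L[:,1],L[:,2]+z0]
def fit(obs,p0,z0=0):
    # obs list of (cam, scale, off, [(L,(u,v))])
    def res(p):
        r=[]
        for c,sc,off,pk in obs:
            uv=np.array([q for _,q in pk],float); uv=(uv+.5)/sc-.5+np.array(off)
            r.append((proj(c,world(p,[l for l,_ in pk],z0))-uv).ravel())
        return np.concatenate(r)
    s=least_squares(res,p0,loss='soft_l1',f_scale=.7); return s.x,res(s.x).reshape(-1,2)
E
python3 - <<'E'
from bench import *
from h import *
T=camera('top');S=camera('scene')
sqT=(T,10,(350,170),[((-65,-9,0),(155,425)),((65,9,30),(692,155)),((65,-9,30),(712,235)),((-65,3,100),(200,305)),((-65,-3,100),(198,332)),((-43,-3,100),(305,295)),((-43,3,100),(300,266))])
sqS=(S,10,(235,160),[((65,9,30),(137,230)),((65,9,0),(150,302)),((65,-9,30),(165,185)),((-65,9,0),(577,435)),((-43,3,100),(490,143)),((-65,3,100),(572,157)),((-43,-3,100),(487,116))])
plT=(T,5,(150,205),[((165,65,12),(753,88)),((165,-65,12),(752,380)),((150,52,17),(720,115)),((150,-52,17),(719,353)),((0,50,127),(315,92)),((0,-50,127),(307,350)),((0,50,12),(376,121)),((0,-50,12),(372,350))])
plS=(S,5,(335,180),[((150,-52,17),(210,75)),((150,52,17),(83,193)),((165,65,12),(45,203)),((165,-65,12),(203,57)),((0,50,127),(375,200)),((0,-50,127),(500,68)),((0,50,12),(345,360)),((-120,65,12),(545,522))])
for n,a,b,p0 in [('sq',sqT,sqS,(.6,-.2,-1.3)),('pl',plT,plS,(.5,.2,-1.57))]:
  for o in ([a],[b],[a,b]):
    p,r=fit(o,p0); print(n,np.round(p,4)); print(np.round(r,1).tolist())
# bystanders approx
E
```

```text
sq [ 0.6239 -0.242  -1.2759]
[[-0.1, 0.9], [0.1, 0.1], [1.0, -0.4], [-0.7, -0.4], [0.5, -0.3], [0.0, 0.1], [-0.5, 0.2]]
sq [ 0.6272 -0.2377 -1.2827]
[[-0.5, -0.3], [-0.2, 0.4], [0.2, -0.2], [0.6, 1.4], [-0.3, -1.1], [-0.5, -0.0], [1.1, 0.0]]
sq [ 0.6245 -0.2411 -1.2726]
[[-0.5, 0.7], [-0.4, -0.2], [0.5, -0.7], [-1.1, -0.5], [0.1, -0.4], [-0.4, -0.1], [-0.9, 0.0], [-0.7, -1.3], [-0.4, -0.6], [-0.1, -1.2], [0.5, 0.0], [-0.4, -2.4], [-0.6, -1.4], [1.0, -1.3]]
pl [ 0.5158  0.1284 -1.5845]
[[0.2, -0.6], [0.5, 0.8], [-0.1, -0.4], [-0.0, 0.2], [-0.6, -1.0], [-0.9, 0.3], [0.7, 0.1], [0.1, 0.3]]
pl [ 0.5183  0.1317 -1.579 ]
[[0.2, 0.2], [0.4, 0.2], [-0.1, -0.4], [-0.2, -0.3], [-0.2, -0.2], [-0.2, 0.0], [-0.7, -0.3], [1.5, 0.7]]
pl [ 0.5164  0.1296 -1.583 ]
[[-0.3, -1.0], [0.0, 0.4], [-0.7, -0.8], [-0.5, -0.2], [-1.2, -1.3], [-1.5, -0.1], [0.2, -0.2], [-0.4, 0.0], [0.1, -0.6], [0.3, -0.8], [-0.2, -1.5], [-0.3, -1.2], [-0.6, -1.3], [-0.6, -0.8], [-1.1, -1.3], [0.8, -0.3]]
```

Fitted poses: the square is at about (0.625, -0.241) with yaw -1.275, and the corner is at about (0.517, 0.130) with yaw -1.582. The grip target is (0.631, -0.262) with jaw yaw 0.296, a turn of +1.48 from the current jaw yaw.

Call:
{"op": "jog_arm", "data": {"commands": [{"translation": [20, 16, 0], "twist": 0.075}, {"translation": [20, 16, 0], "twist": 0.075}, {"translation": [20, 16, 0], "twist": 0.075}, {"translation": [20, 16, 0], "twist": 0.075}, {"translation": [20, 16, 0], "twist": 0.075}, {"translation": [20, 16, 0], "twist": 0.075}, {"translation": [20, 16, 0], "twist": 0.075}, {"translation": [20, 16, 0], "twist": 0.075}, {"translation": [20, 16, 0], "twist": 0.075}, {"translation": [20, 16, 0], "twist": 0.075}, {"translation": [20, 16, 0], "twist": 0.075}, {"translation": [20, 16, 0], "twist": 0.075}, {"translation": [20, 16, 0], "twist": 0.075}, {"translation": [20, 16, 0], "twist": 0.075}, {"translation": [20, 16, 0], "twist": 0.075}, {"translation": [20, 16, 0], "twist": 0.075}, {"translation": [20, 16, 0], "twist": 0.075}, {"translation": [20, 16, 0], "twist": 0.075}, {"translation": [20, 16, 0], "twist": 0.075}, {"translation": [16, 13, 0], "twist": 0.06}], "grip": 0}}

```text
time: 2.2
ee_pos: [0.6324, -0.2602, 0.2223]
eef_rot: [-0.699, -0.108, 0.108, 0.699]
ft_force: [-0.0, -0.4, -0.3]
width: 0.0871
```

Call:
{"op": "jog_arm", "data": {"commands": [{"translation": [0, 0, 0], "twist": 0}, {"translation": [0, 0, 0], "twist": 0}, {"translation": [0, 0, 0], "twist": 0}]}}

```text
time: 2.5
ee_pos: [0.6302, -0.2632, 0.2225]
eef_rot: [0.699, 0.105, -0.105, -0.699]
ft_force: [0.3, -1.2, -0.3]
width: 0.0872
```

```bash
cat >> h.py <<'E'
from scipy.spatial.transform import Rotation as R
def st(s):
    m=R.from_quat(s['eef_rot']).as_matrix()
    print('t',round(s['time'],2),'p',np.round(s['ee_pos'],4),'jawyaw',round(np.arctan2(m[1,0],m[0,0]),4),'appr',np.round(m[:,1],3),'F',np.round(s['ft_force'],1),'M',np.round(s['torque'],2),'w',round(s['width'],4))
def wr(n,off,sc,wh,name):
    pass
E
python3 - <<'E'
from bench import *
from h import *
s=read_state(); st(s); print(np.round(s['joint_positions'],2))
for n in ['wrist','top']:
    c=camera(n); cv2.imwrite(f'pics/{n}1.png',c['img'][:,:,::-1])
    if n=='wrist':
        print(c['cam_to_world'])
        uv=proj(c,world((.6245,-.241,-1.275),[(-65,-9,30),(65,-9,30),(65,9,30),(-65,9,30),(-65,0,100),(-43,0,100)])); print(np.round(uv))
E
```

```text
t 2.5 p [ 0.6302 -0.2632  0.2225] jawyaw 0.2978 appr [-0.    -0.001 -1.   ] F [ 0.3 -1.2 -0.3] M [-0.06 -0.13 -0.03] w 0.0872
[ 0.65  0.5  -0.48  1.26  0.23  1.43  0.49]
[[ 9.55809862e-01  2.83171626e-01  7.90021389e-02  6.08034448e-01]
 [ 2.93984437e-01 -9.19906173e-01 -2.59510661e-01 -1.92963846e-01]
 [-8.11500466e-04  2.71268248e-01 -9.62503444e-01  3.83650896e-01]
 [ 0.00000000e+00  0.00000000e+00  0.00000000e+00  1.00000000e+00]]
[[316. 109.]
 [316. 213.]
 [330. 213.]
 [331. 109.]
 [324. 105.]
 [324. 129.]]
```

View pics/wrist1.png

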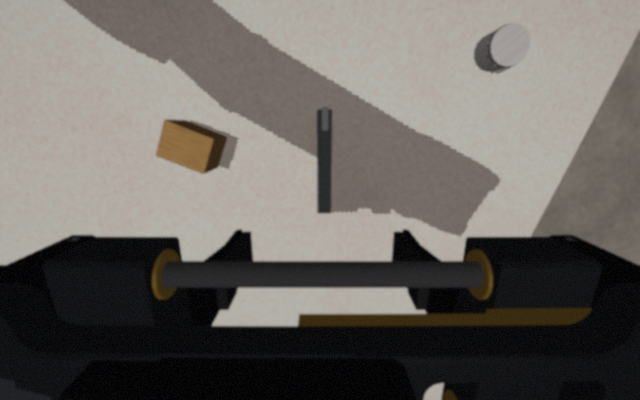

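The wrist picture shows the stock at columns 317–331 and rows 108–213, and the fit predicted 316–331 and 109–213. It is vertical in the image and centred between the fingers, so I'll descend.

Call:
{"op": "jog_arm", "data": {"commands": [{"translation": [0, 0, -20], "twist": 0}, {"translation": [0, 0, -20], "twist": 0}, {"translation": [0, 0, -20], "twist": 0}, {"translation": [0, 0, -20], "twist": 0}, {"translation": [0, 0, -20], "twist": 0}, {"translation": [0, 0, -20], "twist": 0}, {"translation": [0, 0, -20], "twist": 0}, {"translation": [0, 0, -20], "twist": 0}, {"translation": [0, 0, -20], "twist": 0}, {"translation": [0, 0, -15], "twist": 0}, {"translation": [0, 0, -10], "twist": 0}, {"translation": [0, 0, -6], "twist": 0}, {"translation": [0, 0, -5], "twist": 0}, {"translation": [0, 0, 0], "twist": 0}, {"translation": [0, 0, 0], "twist": 0}]}}

```text
time: 4.1
ee_pos: [0.631, -0.2624, 0.0072]
eef_rot: [0.699, 0.106, -0.105, -0.699]
ft_force: [-0.5, -0.2, 0.9]
width: 0.0871
```

Call:
{"op": "jog_arm", "data": {"commands": [{"translation": [0, 0, 0], "twist": 0}, {"translation": [0, 0, 0], "twist": 0}, {"translation": [0, 0, 0], "twist": 0}, {"translation": [0, 0, 0], "twist": 0}, {"translation": [0, 0, 0], "twist": 0}, {"translation": [0, 0, 0], "twist": 0}, {"translation": [0, 0, 0], "twist": 0}, {"translation": [0, 0, 0], "twist": 0}, {"translation": [0, 0, 0], "twist": 0}, {"translation": [0, 0, 0], "twist": 0}], "grip": 1, "grip_force": 45}}

```text
time: 5.1
ee_pos: [0.6308, -0.2622, 0.0066]
eef_rot: [-0.699, -0.106, 0.105, 0.699]
ft_force: [1.0, 0.8, -0.1]
width: 0.0181
```

Run:
```python
from bench import *
from h import *
st(read_state())
for n in ['scene','wrist']:
    c=camera(n); cv2.imwrite(f'pics/{n}2.png',c['img'][:,:,::-1])
```

```text
t 5.1 p [ 0.6308 -0.2622  0.0066] jawyaw 0.2991 appr [ 0.  0. -1.] F [ 1.   0.8 -0.1] M [ 0.08 -0.28  0.07] w 0.0181
```

View pics/scene2.png

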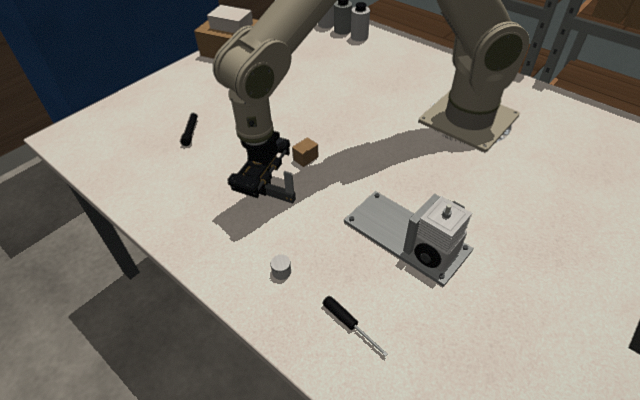

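The square is gripped with an opening of 18.1 mm, and nothing else has moved. Next I'll lift it and carry it to just in front of the corner.

Call:
{"op": "jog_arm", "data": {"commands": [{"translation": [0, 0, 5], "twist": 0}, {"translation": [0, 0, 10], "twist": 0}, {"translation": [0, 0, 15], "twist": 0}, {"translation": [0, 0, 15], "twist": 0}, {"translation": [0, 0, 15], "twist": 0}, {"translation": [0, 0, 15], "twist": 0}, {"translation": [0, 0, 15], "twist": 0}, {"translation": [0, 0, 0], "twist": 0}, {"translation": [0, 0, 0], "twist": 0}, {"translation": [0, 0, 0], "twist": 0}]}}

```text
time: 6.2
ee_pos: [0.6301, -0.2622, 0.0956]
eef_rot: [-0.699, -0.105, 0.106, 0.699]
ft_force: [-0.9, -0.7, -3.4]
width: 0.0178
```

Call:
{"op": "jog_arm", "data": {"commands": [{"translation": [-4, 8, 0], "twist": -0.01}, {"translation": [-7, 14, 0], "twist": -0.02}, {"translation": [-7, 14, 0], "twist": -0.02}, {"translation": [-7, 14, 0], "twist": -0.02}, {"translation": [-7, 14, 0], "twist": -0.02}, {"translation": [-7, 14, 0], "twist": -0.02}, {"translation": [-7, 14, 0], "twist": -0.02}, {"translation": [-7, 14, 0], "twist": -0.02}, {"translation": [-7, 14, 0], "twist": -0.02}, {"translation": [-7, 14, 0], "twist": -0.02}, {"translation": [-7, 14, 0], "twist": -0.02}, {"translation": [-7, 14, 0], "twist": -0.02}, {"translation": [-7, 14, 0], "twist": -0.02}, {"translation": [-7, 14, 0], "twist": -0.02}, {"translation": [-7, 14, 0], "twist": -0.02}, {"translation": [-7, 14, 0], "twist": -0.02}, {"translation": [-5, 10, 0], "twist": 0}, {"translation": [-2, 4, 0], "twist": 0}, {"translation": [0, 0, 0], "twist": 0}, {"translation": [0, 0, 0], "twist": 0}]}}

```text
time: 8.2
ee_pos: [0.5148, -0.0309, 0.0965]
eef_rot: [0.707, -0.004, 0.004, -0.707]
ft_force: [-0.2, 0.6, -3.8]
width: 0.018
```

Run:
```python
from bench import *
from h import *
st(read_state())
c={}
for n in ['scene','wrist','top']:
    c[n]=camera(n)['img'][:,:,::-1]; cv2.imwrite(f'pics/{n}3.png',c[n])
cv2.imwrite('pics/s3z.png',cv2.resize(c['scene'][130:290,300:480],None,fx=3.7,fy=3.7,interpolation=cv2.INTER_CUBIC))
```

```text
t 8.2 p [ 0.5148 -0.0309  0.0965] jawyaw -0.0114 appr [ 0. -0. -1.] F [-0.2  0.6 -3.8] M [-0.13 -0.11 -0.01] w 0.018
```

View pics/s3z.png

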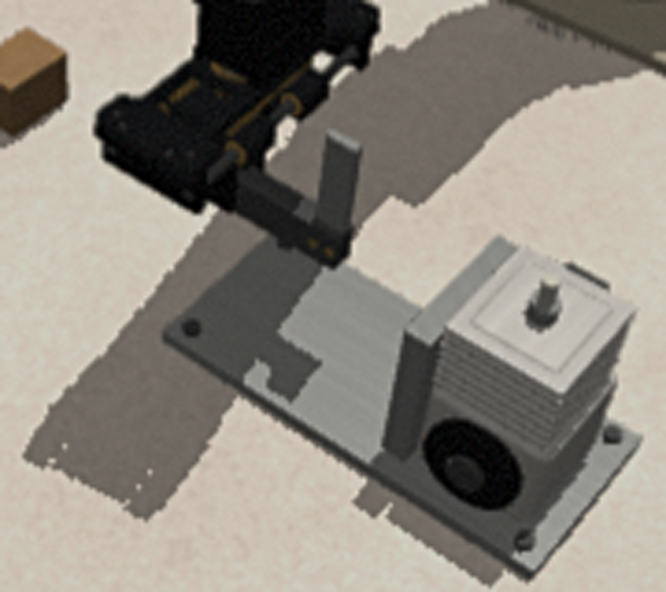

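View pics/wrist3.png

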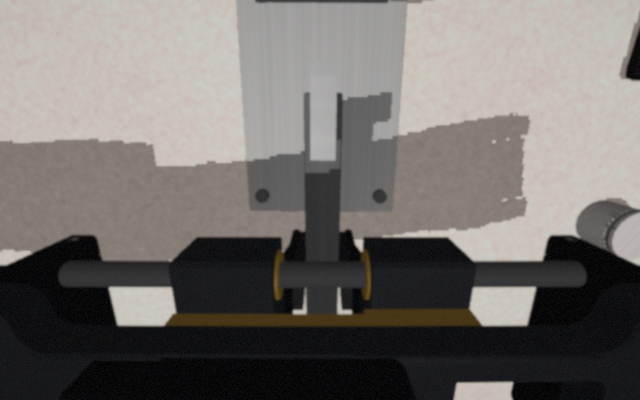

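View pics/top3.png

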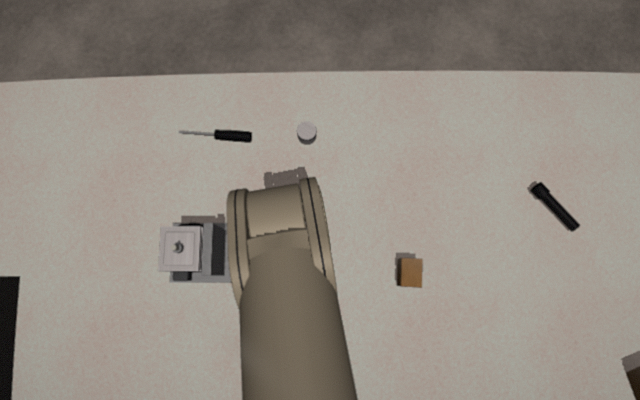

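In the wrist view the square is vertical (columns 305–341). The plate bolts are level at (262,196) and (379,196), and the plate's end edge is at row 211. I'll quickly refine the plate pose from these.

Run:
```python
from bench import *
from h import *
c=camera('wrist')
cv2.imwrite('pics/w3z.png',cv2.resize(c['img'][0:240,220:420,::-1],None,fx=2.5,fy=2.5))
p,r=fit([(c,1,(0,0),[((150,52,17),(379.3,195.5)),((150,-52,17),(262.3,195.5)),((165,65,12),(392,210)),((165,-65,12),(249,210))])],(.515,.13,-1.58)); print(np.round(p,4),np.round(r,1).tolist())
t=read_state(); st(t)
for L in (40,42,44): 
  x=.5148;y=-.0309
  print(np.round(proj(c,world((x,y+.0225,-1.582),[(-65,-3,100),(-65,3,100),(-43,3,100),(-65,-9,30),(-43,-9,30),(65,-9,30)],.09)),1).tolist());break
```

```text
[ 0.5149  0.13   -1.582 ] [[0.8, -0.0], [-1.3, -0.1], [0.4, 0.1], [-0.3, 0.1]]
t 8.4 p [ 0.5148 -0.0309  0.0965] jawyaw -0.0118 appr [-0.  0. -1.] F [-0.2  0.5 -3.9] M [-0.14 -0.11  0.02] w 0.0179
[[308.7, 53.5], [336.4, 53.5], [335.2, 155.7], [302.5, 88.8], [303.3, 138.4], [306.7, 329.9]]
```

View pics/w3z.png

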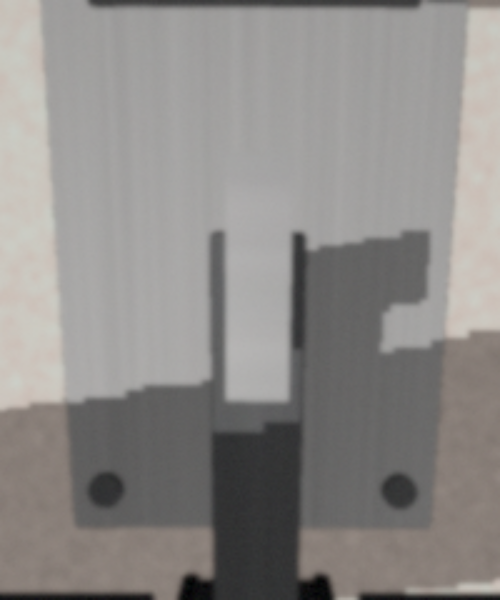

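The plate yaw is confirmed at -1.582, and the heel sits about 86 mm ahead of the TCP, leaving a gap of roughly 75 mm. I'll descend and approach, still clear of both faces.

Call:
{"op": "jog_arm", "data": {"commands": [{"translation": [0, 8, -6], "twist": 0}, {"translation": [0, 8, -10], "twist": 0}, {"translation": [0, 8, -10], "twist": 0}, {"translation": [0, 8, -10], "twist": 0}, {"translation": [0, 8, -10], "twist": 0}, {"translation": [0, 8, -10], "twist": 0}, {"translation": [0, 8, -8], "twist": 0}, {"translation": [0, 6, -6], "twist": 0}, {"translation": [0, 3, -3], "twist": 0}, {"translation": [0, 0, 0], "twist": 0}, {"translation": [0, 0, 0], "twist": 0}]}}

```text
time: 9.5
ee_pos: [0.5149, 0.0344, 0.0238]
eef_rot: [0.707, -0.004, 0.004, -0.707]
ft_force: [0.9, 0.2, -4.5]
width: 0.0177
```

Run:
```python
from bench import *
from h import *
st(read_state())
c={}
for n in ['scene','wrist']:
    c[n]=camera(n)['img'][:,:,::-1]; cv2.imwrite(f'pics/{n}4.png',c[n])
cv2.imwrite('pics/s4z.png',cv2.resize(c['scene'][150:260,340:460],None,fx=5,fy=5,interpolation=cv2.INTER_CUBIC))
```

```text
t 9.5 p [0.5149 0.0344 0.0238] jawyaw -0.0113 appr [ 0.001 -0.    -1.   ] F [ 0.9  0.2 -4.5] M [-0.14 -0.1  -0.03] w 0.0177
```

View pics/s4z.png

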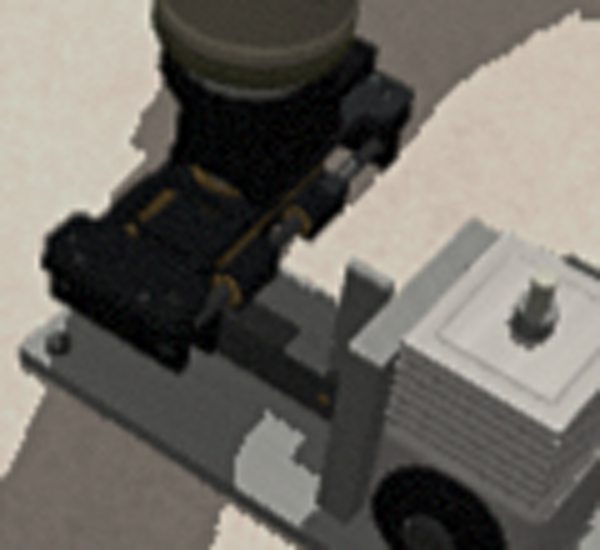

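View pics/wrist4.png

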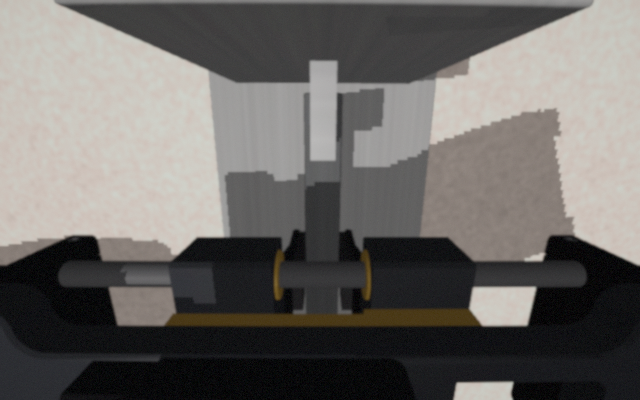

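The blade is about 10 mm from the upright, whose edges appear level in the wrist view (top at row 3, foot at row 82), so yaw is aligned. The stock is about 5 mm above the plate, so I'll move in gently.

Call:
{"op": "jog_arm", "data": {"commands": [{"translation": [0, 3, -2], "twist": 0}, {"translation": [0, 3, -2], "twist": 0}, {"translation": [0, 2, 0], "twist": 0}, {"translation": [0, 0, 0], "twist": 0}, {"translation": [0, 0, 0], "twist": 0}]}}

```text
time: 10.1
ee_pos: [0.5144, 0.0423, 0.0194]
eef_rot: [0.707, -0.004, 0.004, -0.707]
ft_force: [-0.5, -2.5, -4.9]
width: 0.0176
```

Call:
{"op": "jog_arm", "data": {"commands": [{"translation": [0, 1, 0], "twist": 0}, {"translation": [0, 1, 0], "twist": 0}, {"translation": [0, 0, 0], "twist": 0}]}}

```text
time: 10.4
ee_pos: [0.5143, 0.0424, 0.0193]
eef_rot: [0.708, -0.005, 0.004, -0.706]
ft_force: [0.2, -9.0, -6.2]
width: 0.0179
```

The upright is in contact (Fy ≈ -9 N). Now I'll press down.

Call:
{"op": "jog_arm", "data": {"commands": [{"translation": [0, 0, -1], "twist": 0}, {"translation": [0, 0, -1], "twist": 0}, {"translation": [0, 0, 0], "twist": 0}]}}

```text
time: 10.7
ee_pos: [0.5148, 0.0424, 0.0185]
eef_rot: [0.708, -0.005, 0.004, -0.706]
ft_force: [-4.9, -10.8, 9.3]
width: 0.0172
```

Call:
{"op": "jog_arm", "data": {"commands": [{"translation": [0, 0, -1], "twist": 0}, {"translation": [0, 0, -1], "twist": 0}, {"translation": [0, 0, 0], "twist": 0}]}}

```text
time: 11.0
ee_pos: [0.5149, 0.0424, 0.0184]
eef_rot: [0.709, -0.005, 0.004, -0.706]
ft_force: [-17.3, -12.2, 36.8]
width: 0.0176
```

Run:
```python
from bench import *
from h import *
st(read_state())
```

```text
t 11.0 p [0.5149 0.0424 0.0184] jawyaw -0.0128 appr [-0.    -0.004 -1.   ] F [-17.3 -12.2  36.8] M [-2.51  3.91  0.12] w 0.0176
```

Call:
{"op": "jog_arm", "data": {"commands": [{"translation": [0, 0, 1], "twist": 0}, {"translation": [-1, 0, 0], "twist": 0}, {"translation": [0, 0, 0], "twist": 0}]}}

```text
time: 11.3
ee_pos: [0.5148, 0.0424, 0.0185]
eef_rot: [0.708, -0.004, 0.005, -0.706]
ft_force: [-4.5, -10.9, 17.0]
width: 0.0181
```

Run:
```python
from bench import *
from h import *
st(read_state())
c={}
for n in ['scene','wrist']:
    c[n]=camera(n); cv2.imwrite(f'pics/{n}5.png',c[n]['img'][:,:,::-1])
st(read_state())
im=c['scene']['img'][150:260,350:450,::-1]
im=cv2.resize(im,None,fx=5.4,fy=5.4,interpolation=cv2.INTER_CUBIC)
cv2.imwrite('pics/s5z.png',np.clip(im*1.8,0,255).astype('uint8'))
w=cv2.resize(c['wrist']['img'][0:240,220:420,::-1],None,fx=2.5,fy=2.5)
cv2.imwrite('pics/w5z.png',w)
```

```text
t 11.3 p [0.5148 0.0424 0.0185] jawyaw -0.0128 appr [ 0.002 -0.003 -1.   ] F [ -4.5 -10.9  17. ] M [-2.25  1.37  0.15] w 0.0181
t 11.4 p [0.5148 0.0424 0.0184] jawyaw -0.0128 appr [ 0.002 -0.003 -1.   ] F [ -5.2 -10.6  16.6] M [-2.24  1.45  0.06] w 0.0179
```

View pics/s5z.png

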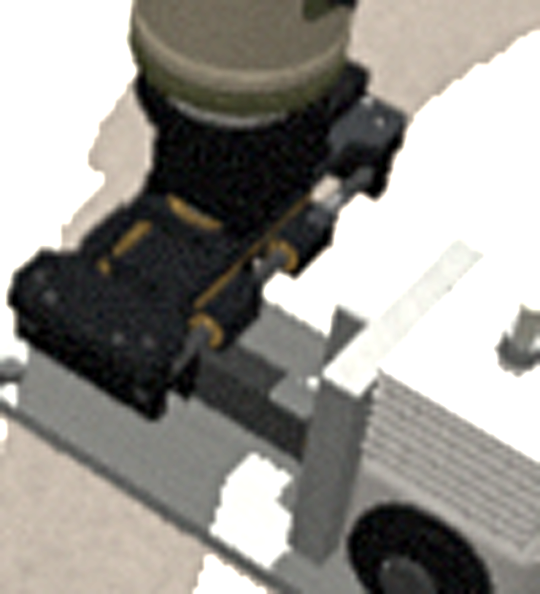

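View pics/w5z.png

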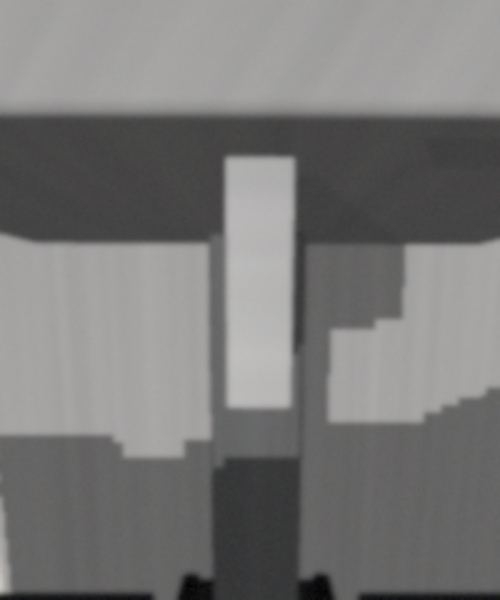

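The stock end meets the upright's foot in the wrist view (zoomed row ≈238). I'll check blade lean by comparing the blade top's row with the face row expected at 100 mm height.

Run:
```python
from bench import *
from h import *
c=camera('wrist')
g=cv2.cvtColor(c['img'],cv2.COLOR_RGB2GRAY).astype(float)
print('col322 rows 36-106',g[36:106,318:328].mean(1).round().astype(int).tolist())
print('col280',g[36:106,275:290].mean(1).round().astype(int).tolist())
for y in (.1275,.128,.1285,.129,.130):
    q=proj(c,[[.515,y,.012],[.515,y,.042],[.515,y,.112],[.515,y,.127],[.515,y-.022,.112],[.515,y-.022,.042]]); print(y,q[:,1].round(1))
```

```text
col322 rows 36-106 [163, 163, 162, 161, 158, 153, 149, 142, 132, 116, 98, 80, 72, 69, 68, 68, 68, 69, 67, 68, 68, 68, 69, 69, 70, 83, 117, 153, 169, 174, 174, 174, 174, 175, 175, 174, 174, 175, 175, 176, 177, 177, 178, 179, 180, 180, 181, 181, 181, 182, 182, 182, 182, 182, 182, 182, 182, 181, 181, 181, 180, 181, 180, 180, 180, 181, 182, 183, 184, 184]
col280 [165, 165, 165, 163, 159, 155, 150, 144, 133, 117, 96, 79, 71, 70, 70, 71, 70, 70, 71, 70, 71, 70, 70, 70, 70, 70, 71, 71, 71, 71, 70, 70, 70, 70, 70, 70, 69, 70, 70, 69, 69, 69, 69, 69, 69, 69, 68, 69, 69, 69, 69, 68, 68, 68, 68, 68, 68, 67, 68, 72, 92, 128, 154, 163, 165, 165, 165, 165, 165, 165]
0.1275 [ 99.4  94.8  67.2  51.1 167.6 144. ]
0.128 [ 98.5  93.6  64.7  47.8 165.5 142.9]
0.1285 [ 97.5  92.5  62.2  44.5 163.4 141.8]
0.129 [ 96.6  91.3  59.7  41.1 161.3 140.8]
0.13 [ 94.7  88.9  54.6  34.4 157.1 138.6]
```

All edges agree: face at y ≈ 0.1283–0.1289, blade top at 0.1285, heel at about 0.128. The blade is flush and upright to within about 0.5 mm. I'll add slightly more push to the upright and let it settle.

Call:
{"op": "jog_arm", "data": {"commands": [{"translation": [0, 1, 0], "twist": 0}, {"translation": [0, 1, 0], "twist": 0}, {"translation": [0, 0, 0], "twist": 0}, {"translation": [0, 0, 0], "twist": 0}, {"translation": [0, 0, 0], "twist": 0}, {"translation": [0, 0, 0], "twist": 0}, {"translation": [0, 0, 0], "twist": 0}, {"translation": [0, 0, 0], "twist": 0}]}}

```text
time: 12.25
ee_pos: [0.5148, 0.0425, 0.0184]
eef_rot: [0.709, -0.005, 0.006, -0.705]
ft_force: [-5.5, -17.4, 18.3]
width: 0.0174
```

Run:
```python
from bench import *
from h import *
st(read_state())
c=camera('wrist')
g=cv2.cvtColor(c['img'],cv2.COLOR_RGB2GRAY).astype(float)
print(g[36:70,318:328].mean(1).round().astype(int).tolist()); print(g[90:104,275:290].mean(1).round().astype(int).tolist())
t=camera('top'); cv2.imwrite('pics/top6.png',t['img'][:,:,::-1]); a=cv2.imread('pics/top0.png')
d=cv2.absdiff(a,t['img'][:,:,::-1].copy()).max(2)
for n,(u0,u1,v0,v1) in dict(box=(392,428,248,292),pist=(292,322,118,146),scr=(175,256,124,146)).items(): print(n,d[v0:v1,u0:u1].max(),d[v0:v1,u0:u1].mean())
st(read_state())
```

```text
t 12.25 p [0.5148 0.0425 0.0184] jawyaw -0.0144 appr [ 0.002 -0.005 -1.   ] F [ -5.5 -17.4  18.3] M [-3.53  1.51  0.1 ] w 0.0174
[163, 164, 163, 163, 162, 160, 156, 152, 146, 139, 127, 109, 88, 74, 69, 69, 69, 69, 68, 68, 68, 68, 69, 69, 69, 69, 76, 110, 150, 169, 174, 175, 175, 175]
[68, 68, 68, 68, 69, 70, 84, 120, 151, 163, 165, 165, 165, 165]
box 13 6.621212121212121
pist 13 7.113095238095238
scr 16 7.088103254769922
t 12.35 p [0.5148 0.0425 0.0184] jawyaw -0.0144 appr [ 0.001 -0.005 -1.   ] F [ -6.2 -16.8  18.4] M [-3.52  1.49  0.11] w 0.0178
```

Run:
```python
from bench import *
from h import *
print(close_job()); st(read_state())
```

```text
the job is handed in; nothing more can be done
None
the job is handed in; nothing more can be done
```

The square is seated in the corner, still gripped and pressed on both faces. I handed the job in at about 12.4 s, and the system reported no verdict.

**What I did:** I located the square and the stand from two cameras, gripped the stock about 20 mm on the toe side of its centre and lifted it clear. I turned it 0.31 rad into line, pushed it onto the upright and then pressed it down. Downward force briefly reached about 37 N (about 40 N at the contact), so I backed it off. I then added a little more push towards the upright.

**Last checks:**
- **Force:** the wrist read about 17 N against the upright and 18 N down, steady. There was a small sideways force of about 6 N. The wrist reading cannot separate the upright's share of the push from plate friction.
- **Fit:** in the wrist camera, the blade's top edge and the heel were each within about 1 mm of the upright's face.
- **Alignment:** the jaw yaw was -0.014 rad against -0.011 for the stand, well inside the 0.05 rad limit.
- **Flatness on the plate:** I did not see the stock's underside directly. I inferred it from the upright blade, the gripper height and the downward force.
- **Bystanders:** the parts box, piston and screwdriver showed no change in the top camera.

No checks failed. The two cameras' separate position estimates differed by about 3–5 mm, and contact with the faces removed that uncertainty.

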